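Set a copper plate over the end of the filing rest and clamp it

ROBOT

A 6-joint arm with a two-finger parallel gripper is mounted at the origin on a cart in front of the work surface, level with it; the furniture and walls round the work are solid. World frame = base frame: x ahead of the robot, y to its left, z up, the work surface at z = 0. Lengths are in m, angles in rad, forces in N, time in s.
With the tool pointing down it reaches from about 0.3 to 0.95 m from the base axis. Payload 3.1 kg.
Tool frame: the origin (TCP) lies at the very end of the fingers, on their centre line; the grasp point (between the pads) lies grasp_offset behind it (grasp_offset is the distance from the TCP to the grasp point, in m); y points along the fingers, z is the direction in which the jaws open and shut, and the axes are right-handed (so a half turn about y gives the same grasp; the last joint's range is limited). The gripper opens to 85 mm and grips with 20 to 120 N. Pads are 22 mm wide; open, the fingers measure 114 mm over their backs; the gripper's body (76 mm by 85 mm) begins 54 mm behind the grasp point. The pads swing forward as they close: fully open they stand 13 mm farther back than shut.
Start: joints at [1.194, 0.308, 1.634, -0, 1.2, -0.07], TCP at [0.189, 0.596, 0.231] pointing down, gripper open.
Joint ranges: [-3.06, 3.06], [-0.79, 1.96], [0.05, 2.63], [-1.19, 4.34], [0.05, 2.64], [-2.94, 2.94]. Speed limits (rad/s): [2.79, 2.79, 3.14, 3.14, 3.14, 3.14].

INTERFACE

Orientations are given as a rotation vector (axis times angle).
In Python, from workcell import * gives the robot as it stands. Calls block until the motion is done:
- reach(position, orientation): joint-space move of the TCP to a pose.
- movel(position, max_speed=0.15, frame=None, contact_N=None): straight line of the TCP; frame=None keeps the orientation; max_speed is the mean speed in m/s. With contact_N (N) it stops when the force on the tool has changed by that much, and returns True; else False.
- movej(angles): joint-space move.
- grip(opening, strength=None): opening from 0.0 (shut) to 1.0 (fully open); strength is the grip in N (None keeps the last); returns when the fingers have stopped.
- hold(seconds).
- ik(position, orientation): joint angles nearest the present ones, or None.
- state(): the state.
- get_image(name): name is "scene" or "top" or "wrist"; returns (picture, depth): 384x512x3 uint8, red, green, blue; 384x512 float32, m along the optical axis (not along the pixel's ray), 0 where there is no reading.
- camera_model(name): a dict with "vertical_fov" (degrees; the focal length in pixels is half the picture's height over the tangent of half this angle, whatever the lens; pixels are square), "cx", "cy" (the principal point, pixels), "R" (3x3) and "t" (3): a world point X has camera coordinates R X + t. Camera axes: x right, y down, z forward; pixel columns grow to the right and rows downward; lengths in m; the calibration is good to about 2 mm. A picture is of the moment at which its call begins: read the wrist's pose just before it. camera_model takes no time and is no camera call; for the wrist camera it gives the pose at the moment of the call.
A pose or a line that the arm cannot do raises PlanningError and nothing moves.
- close_job(): hands the job in, once; it reports no verdict.
The state is a dict: "time_s": time; "joint_positions": joint angles; "dq": joint speeds; "tau": joint torques, N m; "position": TCP position; "eef_rot": TCP orientation; "force": force on the tool from outside, world axes, zero at the start; "moment": the same for the moment, N m; "opening": opening from 0.0 (shut) to 1.0 (fully open).
Only numpy, scipy, OpenCV 4.12 (cv2) and the standard library are available. Lean on these libraries where they do the work, as an engineer would, in place of code of your own. Each camera call takes 0.05 s, during which the arm holds its last target.

TASK

The end of the copper plate is going to be filed. With the fingertips, push the plate snug against the dark fence of the filing rest and along it until its bolt-hole end stands out about 25 mm past the open left-hand end of the ledge; then press the red clamp handle fully down so that the rubber tip holds the plate there. Do not lift the plate, and leave the file, the side cutters, the gauge block and the spare electrode tip where they are.

Things in the scene. Friction and masses are not known exactly. Their poses are not given: they have to be found in the camera images.
- filing_rest: Steel filing rest, fixed to the bench; origin on the bench under the middle of its ledge. y points to the fence, away from the robot, x along the ledge to the robot's right (turned up to 0.23 rad), z up. Ledge: flat, 140 mm long, x -70 (the open end, at the left) to 70, y -46 to 34, 36 mm above the bench. Dark fence: inner face y = 34, 10 mm thick, 14 mm above the ledge, x -65 to 69.
- ledge_end (a point): Top of the ledge at its open (left) end, on the inner face of the fence (rest x = -70, y = 34, z = 36 mm). Its axes are those of the rest.
- link_plate: Loose copper plate 100 x 56 x 6 mm, about 0.28 kg, flat on the ledge, 3 to 14 mm off the fence and up to 0.07 rad askew. Origin: centre of its underside; x along its length (minus x: the end that must stand out), y to the fence. A 9 mm bolt hole lies 12 mm from each end. Snug on the fence its centre is at rest y = 6 mm.
- plate_front_end (a point): Middle of the upper edge of the plate's left end, which must stand out (6 mm above the ledge). The overhang is its distance beyond ledge_end, along the rest's minus x; at the start it is 6 to 38 mm short of ledge_end.
- plate_back_end (a point): Middle of the upper edge of the plate's right end, where it can be pushed along.
- clamp_handle (a joint): Handle of the toggle clamp: 0 open (it slants up 45 degrees, pointing away from the fence, rest +y), 0.78 fully down (level, past dead centre); it stays where it is left. Red sleeve 17 mm thick, 28 to 90 mm from the axis. Pressed straight down 42 mm behind the axis its top sinks there from about 117 to 72 mm above the bench; takes 4 to 8 N, then meets a firm stop.
- clamp_tip: Black rubber tip of the clamp, 15 mm across; origin at the middle of its pressing face. It is sprung, gives up to 5 mm, and presses with about 4 N when the clamp is shut on the plate.
- flat_file: Bystander: flat file with red handle, 214 mm long, lying on the bench to the right of the rest, about 45 mm from it. Leave alone.
- gauge_block: Bystander: grey gauge block 52 x 22 x 14 mm, on the bench behind the fence, to the right of the clamp. Leave alone.
- spare_tip_1: Bystander: copper electrode tip, 16 mm across, 38 mm tall, standing on the bench behind the fence, just right of the clamp. Leave alone.
- side_cutters: Bystander: side cutters with red sleeves, 132 x 49 x 10 mm, lying beyond the file, to the right of the rest. Leave alone.
- clamp_axis (a point): Axis of the toggle clamp's handle, behind the fence, 63 mm above the bench (rest x = -32, y = 80), parallel to the rest's x. The steel holding bar is hinged 24 mm in front of it: open it stands upright, its end 129 mm above the bench, its spindle with the rubber tip pointing to the robot, as far as rest y = 22; shut it lies over the fence and presses at rest x = -32, y = 6.
- handle_grip (a point): Point on the upper side of the red sleeve, 60 mm from the handle's axis; moves with the handle.

How it is judged:
By the outcome, as a careful person would: the job done as asked, in the order asked, and still so for the second after the job is handed in, with the robot touching nothing.
It also fails if it takes over 58 s, if anything falls off the work surface, if the arm or the gripper's body presses on something with over 40 N, if the wrist force passes 120 N, or if a joint passes its speed limit or range.

## Working session

There is one attempt and no reset: what is moved stays moved. The work goes in short steps, each a Python script; the robot and the scene stay as the last script left them, time stands still between calls to the robot, and variables do not carry over. Pictures are saved under pics/ and viewed, and the job is handed in when it is done.

```bash
mkdir -p pics; ls
python3 - <<'E'
from workcell import *
import cv2,numpy as np
for n in ("scene","top","wrist"):
    m=camera_model(n); im,d=get_image(n)
    cv2.imwrite(f"pics/{n}0.png",im[:,:,::-1]); np.savez(f"pics/{n}0.npz",im=im,d=d,**{k:np.array(v) for k,v in m.items()})
    print(n,m)
print(state())
E
```

```text
pics
scene {'vertical_fov': 48.19414386413882, 'cx': 259.26766219948064, 'cy': 189.02270805084208, 'R': array([[-0.92624452, -0.37661881, -0.01514437],
       [-0.20184437,  0.52954073, -0.82392079],
       [ 0.31832363, -0.76009531, -0.56650259]]), 't': array([0.33115237, 0.3451667 , 0.51409489])}
top {'vertical_fov': 43.84660694056882, 'cx': 265.08867695788706, 'cy': 198.1351421597319, 'R': array([[ 0.01619254, -0.99971863,  0.01733404],
       [-0.99624057, -0.01760692, -0.08482168],
       [ 0.08510302, -0.0158954 , -0.99624536]]), 't': array([-0.32872169,  0.48298062,  0.90737127])}
wrist {'vertical_fov': 68.40596499345803, 'cx': 260.0401559857552, 'cy': 187.30213981065708, 'R': array([[ 0.30230544,  0.95320954, -0.00173015],
       [ 0.920343  , -0.29140849,  0.26086368],
       [ 0.24815357, -0.08045284, -0.9653741 ]]), 't': array([-0.62263238, -0.03363737,  0.37812685])}
{'time_s': 0.15, 'joint_positions': array([ 1.19427446e+00,  3.08810927e-01,  1.63487392e+00, -2.96704156e-06,
        1.19967834e+00, -6.97018190e-02]), 'dq': array([ 0.00040893, -0.00301537, -0.00304212, -0.0006142 ,  0.00027403,
        0.00184268]), 'tau': array([ 2.03575364e-04, -4.15804482e+01, -2.77146220e+01, -1.50061551e-04,
        6.15391647e-03,  1.64645513e-05]), 'position': array([0.18856428, 0.5952171 , 0.23031683]), 'eef_rot': array([-1.55907956,  0.24116787, -0.24055462]), 'force': array([-0.40165302,  0.84438187, -0.29094987]), 'moment': array([ 0.0506177 ,  0.00913242, -0.00314088]), 'opening': 0.9953938281421635}
```

View pics/scene0.png

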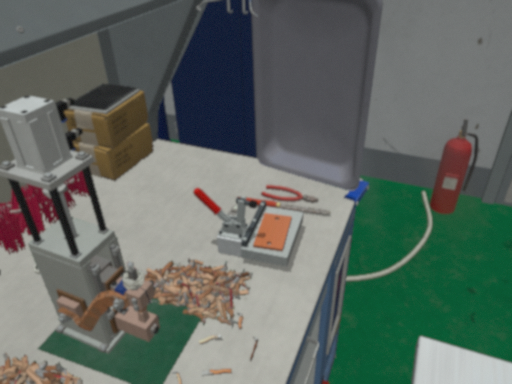

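View pics/top0.png

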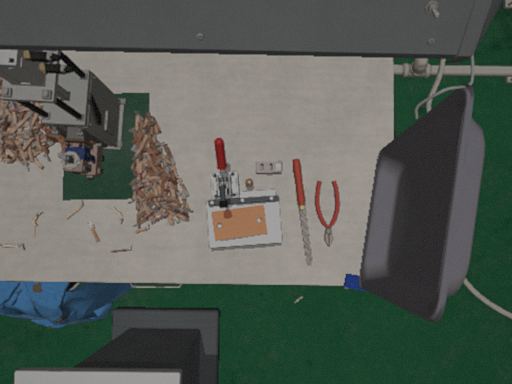

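View pics/wrist0.png

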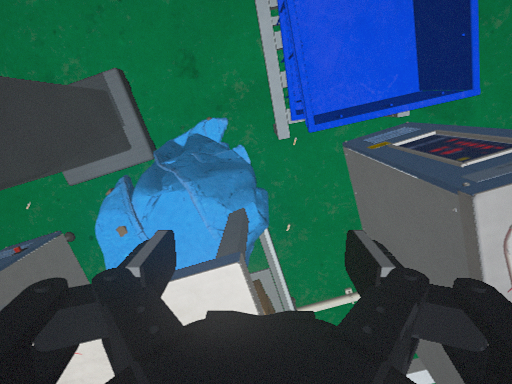

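The top view shows the rest at about px (207–282, 190–248), with the plate inside it at (213–267, 206–240). The clamp handle sticks up at (220, 150), and the file and cutters lie to the right. I'll get a coarse pose from the top view first, then take a close wrist view.

```bash
cat > h.py <<'E'
import numpy as np,cv2
from scipy.spatial.transform import Rotation as Ro
def ray(m,u,v):
    f=192/np.tan(np.radians(float(m['vertical_fov']))/2); R=np.array(m['R']);t=np.array(m['t'])
    d=R.T@np.array([(u-m['cx'])/f,(v-m['cy'])/f,1.]); return -R.T@t,d
def onz(m,u,v,z):
    c,d=ray(m,u,v); return c+d*(z-c[2])/d[2]
def proj(m,X):
    f=192/np.tan(np.radians(float(m['vertical_fov']))/2); p=np.array(m['R'])@np.asarray(X)+np.array(m['t'])
    return np.array([m['cx']+f*p[0]/p[2],m['cy']+f*p[1]/p[2]])
def down(jaw,tilt=None):
    z=np.array([np.cos(jaw),np.sin(jaw),0]); y=np.array([0,0,-1.]); x=np.cross(y,z)
    return Ro.from_matrix(np.c_[x,y,z]).as_rotvec()
E
python3 - <<'E'
from h import *
m=dict(np.load('pics/top0.npz')); 
im=m['im']; hsv=cv2.cvtColor(im,cv2.COLOR_RGB2HSV)
k=((hsv[...,0]>5)&(hsv[...,0]<18)&(hsv[...,1]>120)).astype(np.uint8); k[:, :200]=0;k[:,290:]=0;k[:195]=0;k[255:]=0
r=cv2.minAreaRect(np.argwhere(k)[:,::-1].astype(np.float32)); print(r,k.sum())
print([onz(m,u,v,.042).round(4) for u,v in cv2.boxPoints(r)])
for u,v in [(207,207),(281,198),(281,245),(209,250)]: print(onz(m,u,v,.036))
w=dict(np.load('pics/wrist0.npz')); c=-w['R'].T@w['t']; print('wc',c)
Rt=Ro.from_rotvec([-1.55907956,0.24116787,-0.24055462]).as_matrix(); print(Rt.round(3)); p=np.array([0.18856428,0.5952171,0.23031683])
print('cam in tool',Rt.T@(c-p), 'cam z in tool',Rt.T@w['R'].T)
E
```

```text
((238.81996154785156, 222.239990234375), (27.860008239746094, 50.4874267578125), 81.8698959350586) 490
[array([ 0.4586, -0.2193,  0.042 ]), array([ 0.4739, -0.3142,  0.042 ]), array([ 0.4215, -0.3226,  0.042 ]), array([ 0.4064, -0.2281,  0.042 ])]
[ 0.46837387 -0.20919461  0.036     ]
[ 0.48820143 -0.35093057  0.036     ]
[ 0.39813035 -0.35213437  0.036     ]
[ 0.38647146 -0.21516559  0.036     ]
wc [0.12534954 0.61411829 0.37273138]
[[ 0.953 -0.001  0.302]
 [-0.302 -0.002  0.953]
 [-0.    -1.    -0.002]]
cam in tool [-0.06598841 -0.14240448 -0.00132567] cam z in tool [[ 2.91933828e-04  9.65344178e-01  2.60979948e-01]
 [-3.63067283e-05 -2.60979949e-01  9.65344221e-01]
 [ 9.99999957e-01 -2.91291962e-04 -4.11403867e-05]]
```

Run:
```python
from h import *
m=dict(np.load('pics/top0.npz')); d=m['d']
f=192/np.tan(np.radians(float(m['vertical_fov']))/2)
v,u=np.mgrid[0:384,0:512]
P=np.stack([(u-m['cx'])/f*d,(v-m['cy'])/f*d,d],-1)-m['t']; P=P@m['R']
P[d==0]=np.nan
for lo in (.1,.2,.3):
    s=(P[...,2]>lo); 
    q=P[s]; r=np.hypot(q[:,0],q[:,1]); 
    h,_=np.histogramdd(q[:,:2],bins=[np.arange(-.3,1.2,.1),np.arange(-.8,.9,.1)]); print(lo); print((h>3).astype(int))
np.save('pics/P.npy',P)
from workcell import *
print(ik([.45,-.28,.2],down(np.radians(98))), ik([.45,-.28,.2],down(np.radians(-82))))
```

```text
0.1
[[0 0 0 0 0 0 0 0 0 0 0 0 0 0 0 0]
 [0 0 0 0 0 0 0 0 0 0 0 0 0 0 0 0]
 [0 0 0 0 0 0 0 0 0 0 0 0 0 0 0 0]
 [0 0 0 0 0 0 0 0 0 0 0 0 0 0 0 0]
 [0 0 0 0 0 0 0 0 0 0 0 0 0 0 0 0]
 [0 0 0 0 0 0 0 0 0 0 0 0 0 0 0 0]
 [0 0 1 1 0 0 0 0 0 0 0 0 0 0 0 0]
 [0 0 1 0 0 1 0 0 0 0 0 0 0 0 0 0]
 [0 0 1 1 0 1 0 1 1 0 0 0 0 0 0 0]
 [0 0 1 1 1 1 1 1 1 0 0 0 0 0 0 0]
 [0 0 0 0 0 0 0 0 0 0 0 0 0 0 0 0]
 [0 0 0 0 0 0 0 0 0 0 0 0 0 0 0 0]
 [0 0 0 0 0 0 0 0 0 0 0 0 0 0 0 0]
 [0 0 0 0 0 0 0 0 0 0 0 0 0 0 0 0]]
0.2
[[0 0 0 0 0 0 0 0 0 0 0 0 0 0 0 0]
 [0 0 0 0 0 0 0 0 0 0 0 0 0 0 0 0]
 [0 0 0 0 0 0 0 0 0 0 0 0 0 0 0 0]
 [0 0 0 0 0 0 0 0 0 0 0 0 0 0 0 0]
 [0 0 0 0 0 0 0 0 0 0 0 0 0 0 0 0]
 [0 0 0 0 0 0 0 0 0 0 0 0 0 0 0 0]
 [0 0 1 1 0 0 0 0 0 0 0 0 0 0 0 0]
 [0 0 1 0 0 0 0 0 0 0 0 0 0 0 0 0]
 [0 0 1 1 0 0 0 1 1 0 0 0 0 0 0 0]
 [0 0 1 1 1 1 1 1 1 0 0 0 0 0 0 0]
 [0 0 0 0 0 0 0 0 0 0 0 0 0 0 0 0]
 [0 0 0 0 0 0 0 0 0 0 0 0 0 0 0 0]
 [0 0 0 0 0 0 0 0 0 0 0 0 0 0 0 0]
 [0 0 0 0 0 0 0 0 0 0 0 0 0 0 0 0]]
0.3
[[0 0 0 0 0 0 0 0 0 0 0 0 0 0 0 0]
 [0 0 0 0 0 0 0 0 0 0 0 0 0 0 0 0]
 [0 0 0 0 0 0 0 0 0 0 0 0 0 0 0 0]
 [0 0 0 0 0 0 0 0 0 0 0 0 0 0 0 0]
 [0 0 0 0 0 0 0 0 0 0 0 0 0 0 0 0]
 [0 0 0 0 0 0 0 0 0 0 0 0 0 0 0 0]
 [0 0 1 1 0 0 0 0 0 0 0 0 0 0 0 0]
 [0 0 1 0 0 0 0 0 0 0 0 0 0 0 0 0]
 [0 0 1 1 0 0 0 1 1 0 0 0 0 0 0 0]
 [0 0 1 1 1 1 1 1 1 0 0 0 0 0 0 0]
 [0 0 0 0 0 0 0 0 0 0 0 0 0 0 0 0]
 [0 0 0 0 0 0 0 0 0 0 0 0 0 0 0 0]
 [0 0 0 0 0 0 0 0 0 0 0 0 0 0 0 0]
 [0 0 0 0 0 0 0 0 0 0 0 0 0 0 0 0]]
[-0.63876722  0.15938993  1.88542333  0.          1.09677939 -2.34918989] [-6.38767219e-01  1.59389932e-01  1.88542333e+00 -4.44089210e-16
  1.09677939e+00  7.92402768e-01]
```

```bash
cat >> h.py <<'E'
def snap(name,tag):
    from workcell import camera_model,get_image
    m=camera_model(name); im,d=get_image(name)
    cv2.imwrite(f"pics/{tag}.png",im[:,:,::-1]); np.savez(f"pics/{tag}.npz",im=im,d=d,**{k:np.array(v) for k,v in m.items()})
E
python3 - <<'E'
from workcell import *
from h import *
reach([.14,.37,.26],down(np.radians(80)))
reach([.36,-.13,.26],down(np.radians(90)))
reach([.45,-.285,.20],down(np.radians(98)))
print(state()['time_s'],state()['position'],state()['force'])
snap('wrist','w1')
E
```

```text
3.8333 [ 0.44972576 -0.28378217  0.19978301] [-0.53101043  0.29281997 -0.3992004 ]
```

View pics/w1.png

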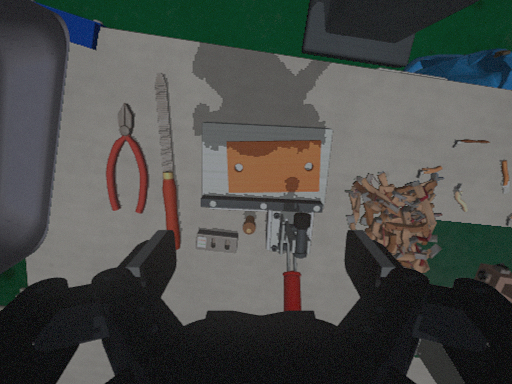

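The wrist view shows the plate at u 227–321, v 140–193. The fence is at v 197–210, u 201–324, and the ledge's open end is at u≈330 (image right is the robot's left). I'll zoom in to measure the edges.

Run:
```python
from h import *
m=dict(np.load('pics/w1.npz')); im=m['im']
c=im[115:245,185:345][:,:,::-1]; cv2.imwrite('pics/w1z.png',cv2.resize(c,None,fx=5,fy=4.6,interpolation=cv2.INTER_CUBIC) if 0 else cv2.resize(c,None,fx=4.6,fy=4.6,interpolation=cv2.INTER_CUBIC))
hsv=cv2.cvtColor(im,cv2.COLOR_RGB2HSV)
k=((hsv[...,0]>5)&(hsv[...,0]<20)&(hsv[...,1]>130)).astype(np.uint8)
k[:130]=0;k[200:]=0;k[:,:215]=0;k[:,335:]=0
k=cv2.morphologyEx(k,cv2.MORPH_OPEN,np.ones((3,3)))
cs,_=cv2.findContours(k,0,2); cc=max(cs,key=cv2.contourArea); r=cv2.minAreaRect(cc); print(r)
b=cv2.boxPoints(r); w=np.array([onz(m,u,v,.042) for u,v in b]); print(b.round(1).tolist(),w.round(4)); print(np.linalg.norm(np.diff(w,axis=0),axis=1))
g=cv2.cvtColor(im,cv2.COLOR_RGB2GRAY)
for u in (215,240,260,280): print(u,g[188:214,u])
for v in (140,160,180): print(v,g[v,316:340])
for v in (140,160,180): print(v,g[v,195:210])
```

```text
((273.0, 166.0), (50.0, 92.0), 90.0)
[[227.0, 141.0], [319.0, 141.0], [319.0, 191.0], [227.0, 191.0]] [[ 0.4191 -0.324   0.042 ]
 [ 0.4056 -0.2279  0.042 ]
 [ 0.4595 -0.2173  0.042 ]
 [ 0.4736 -0.3181  0.042 ]]
[0.09706268 0.05492345 0.10171111]
215 [144 140 141 143 140  94  99  85  40  45  45  55  72  85 132 127 133 118
  82  98 144 125 126 124 125 131]
240 [108 112 110 109 118 147 141  94  91  44  42  42  54  69  69  70  72  68
  68  62  89 150 128 122 124 126]
260 [109 110 104 109 125 144 143 138  91  83  39  35  42  49  71  68  90 115
 113 109  71  89 144 127 127 126]
280 [108 104 100 105 127 140 140 132  92  92  90  35  26  41  53  71  72  64
  72  66  65  70  76 106 123  91]
140 [ 62  67  64  62  75  93  95  98  91 122 146 144 142 144 145 120 107 129
 129 130 123 124 125 126]
160 [108 108 109 111 129 142 142 140 137 141 138 140 133 129 125 126 127 128
 128 129 129 128 126 127]
180 [108 105 105 132 147 144 145 144 143 145 133 118 128 127 124 122 131 129
 124 127 124 128 130 128]
140 [130 129 130 128 125 128 113  91  99  98  97  96  94  97  97]
160 [126 130 127 128 126 128 117 126 149 143 142 146 145 143 140]
180 [130 129 126 126 130 128 112 120 145 143 146 145 145 142 148]
```

View pics/w1z.png

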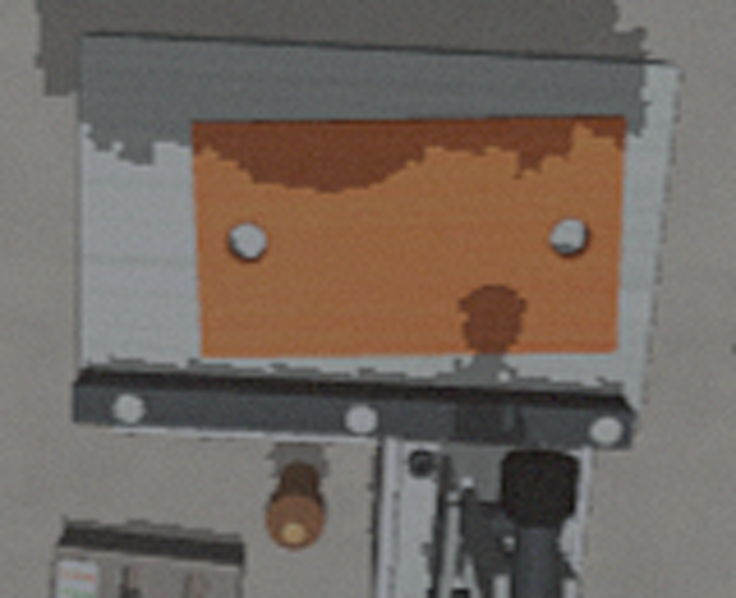

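```bash
cat >> h.py <<'E'
def line(P): # returns mean, dir
    P=np.asarray(P); vx,vy,x,y=cv2.fitLine(P[:,:2].astype(np.float32),cv2.DIST_HUBER,0,.01,.01).ravel(); return np.array([x,y]),np.array([vx,vy])
def sub(prof,th): # first crossing to below th
    i=np.argmax(prof<th); return i-1+(prof[i-1]-th)/(prof[i-1]-prof[i])
def meas_w(tag):
    m=dict(np.load(f'pics/{tag}.npz')); im=m['im']; return m,im,cv2.cvtColor(im,cv2.COLOR_RGB2GRAY).astype(float),cv2.cvtColor(im,cv2.COLOR_RGB2HSV)
E
python3 - <<'E'
from h import *
m,im,g,hsv=meas_w('w1')
F=[];
for u in range(208,316,3):
    v=190+sub(g[190:,u],66); F.append(onz(m,u,v,.036))
p,d=line(F); d=d if d[1]<0 else -d; ex=d; ey=np.array([-d[1],d[0]]); ey=ey
print('fence',p,d,'ey',ey,'res',np.std([(f[:2]-p)@ey for f in F]))
E=[]
for v in range(142,190,3):
    seg=g[v,318:345]; 
    # drop from ~145 to ~128 
    s=np.convolve(seg,np.ones(3)/3,'same'); i=5+np.argmin(s[7:24]-s[5:22]); 
    E.append((v,318+i+.5+.5)); 
print(E)
L=[onz(m,u,v,.036) for v,u in E]
print('left end x:',[round(float((q[:2]-p)@ex),4) for q in L])
R=[]
for v in range(150,190,5):
    R.append(onz(m,202.3,v,.036))
print('right x',[round(float((q[:2]-p)@ex),4) for q in R])
# plate contour
k=((hsv[...,0]>5)&(hsv[...,0]<20)&(hsv[...,1]>110)).astype(np.uint8); k[:130]=0;k[198:]=0;k[:,:215]=0;k[:,335:]=0
c=max(cv2.findContours(k,0,1)[0],key=cv2.contourArea)[:,0]
W=np.array([onz(m,u,v,.042)[:2]-p for u,v in c]); W=np.c_[W@ex,W@ey]
print(W.min(0),W.max(0)); r=cv2.minAreaRect((W*1000).astype(np.float32)); print(r, cv2.boxPoints(r))
E
```

```text
fence [ 0.47757065 -0.280035  ] [ 0.09140894 -0.9958134 ] ey [0.9958134  0.09140894] res 0.00013354997485226844
[(142, np.float64(331.0)), (145, np.float64(329.0)), (148, np.float64(330.0)), (151, np.float64(330.0)), (154, np.float64(329.0)), (157, np.float64(329.0)), (160, np.float64(328.0)), (163, np.float64(328.0)), (166, np.float64(328.0)), (169, np.float64(327.0)), (172, np.float64(327.0)), (175, np.float64(326.0)), (178, np.float64(326.0)), (181, np.float64(326.0)), (184, np.float64(325.0)), (187, np.float64(325.0))]
left end x: [-0.0728, -0.071, -0.0724, -0.0728, -0.0721, -0.0725, -0.0717, -0.0721, -0.0725, -0.0717, -0.0721, -0.0714, -0.0717, -0.0721, -0.0714, -0.0717]
right x [0.0657, 0.0657, 0.0658, 0.0658, 0.0658, 0.0658, 0.0659, 0.0659]
[-0.06287104 -0.06797759] [ 0.03845115 -0.00757941]
((-12.058448791503906, -37.19361877441406), (98.78347778320312, 55.97921371459961), 3.5521273612976074) [[-63.08944   -12.31793  ]
 [-59.621155  -68.1896   ]
 [ 38.97254   -62.069305 ]
 [ 35.504257   -6.1976395]]
```

```bash
cat >> h.py <<'E'
EX=np.array([0.09140894,-0.9958134]); EY=np.array([0.9958134,0.09140894])
O=np.array([0.47757065,-0.280035])-.003*EX-.034*EY
def rest(x,y,z): return np.r_[O+EX*x/1e3+EY*y/1e3, z/1e3]
def torest(P): P=np.asarray(P); q=P[:2]-O; return np.array([q@EX,q@EY,P[2]])*1e3
J0=np.arctan2(-EX[1],-EX[0])  # jaw along -rest x, tool x = rest y
def ori(lean=0):  # lean: body towards robot (rest -y), rad
    e=np.r_[EX,0]; M=Ro.from_rotvec(down(J0)); return (Ro.from_rotvec(e*lean)*M).as_rotvec()
E
python3 - <<'E'
from workcell import *
import workcell
from h import *
print([n for n in dir(workcell) if 'off' in n.lower()], getattr(workcell,'grasp_offset',None))
print(Ro.from_rotvec(ori(.35)).as_matrix().round(2))
print(ik(rest(-12,-65,150),ori()),ik(rest(60,-6,39),ori(.35)),ik(rest(60,-6,39),ori(-.35)),ik(rest(-32,122,110),ori()))
grip(0)
reach(rest(-12,-70,140),ori())
movel(rest(-12,-70,40),0.12)
print(torest(state()['position']),state()['force'])
snap('wrist','w2')
c=movel(rest(-12,-25,40),0.03,contact_N=5)
print(c,torest(state()['position']),state()['force'],state()['time_s'])
snap('wrist','w3')
snap('top','t3')
E
```

```text
['grasp_offset'] 0.0187
[[ 0.94  0.34 -0.09]
 [ 0.09  0.03  1.  ]
 [ 0.34 -0.94  0.  ]]
[-7.21318509e-01  1.03710307e-01  2.06447848e+00 -4.44089210e-16
  9.73403866e-01 -2.38365156e+00] None [-0.6077872   0.59698366  1.69710144 -0.24632657  1.13181839 -2.13303615] [-4.70658894e-01  4.16321148e-01  1.75533194e+00 -4.44089210e-16
  9.69939565e-01 -2.13299194e+00]
[-11.29679726 -69.21875939  40.66617392] [-0.32313402 -0.12965943 -0.03208342]
True [-12.72871427 -33.3976665   39.69899044] [-0.59333818  0.64750846  3.27787422] 7.3
```

Run:
```python
from h import *
a=cv2.imread('pics/w3.png'); b=cv2.imread('pics/t3.png')[170:270,180:310]
b=cv2.resize(b,None,fx=3,fy=3,interpolation=cv2.INTER_CUBIC)
W=np.zeros((384,512+390-110,3),np.uint8); W=np.zeros((384,800,3),np.uint8); W[:, :410]=a[:,51:461]; W[:300,410:800]=b
cv2.imwrite('pics/c3.png',W)
```

```text
(no output)
```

View pics/c3.png

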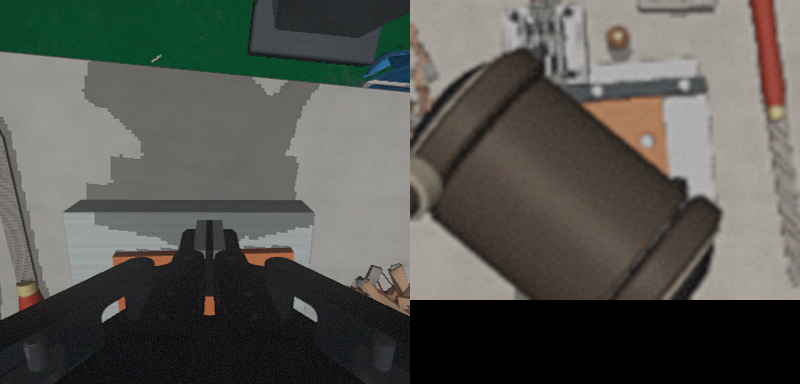

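Run:
```python
from workcell import *
from h import *
for x in (60,10):
  for y in (-6,-12):
   for L in (.1,.15,.2,.25,.3,.35):
    M=Ro.from_rotvec(ori(L)); F=(M*Ro.from_rotvec([0,np.pi,0])).as_rotvec()
    Q=(M*Ro.from_rotvec([0,np.pi/2,0])).as_rotvec();Q2=(M*Ro.from_rotvec([0,-np.pi/2,0])).as_rotvec()
    print(x,y,L,[ik(rest(x,y,45),o) is not None for o in (M.as_rotvec(),F,Q,Q2)])
c=movel(rest(-14,-25,40),0.02,contact_N=8)
print(c,torest(state()['position']),state()['force'],state()['time_s'])
snap('wrist','w4')
```

```text
60 -6 0.1 [True, True, True, True]
60 -6 0.15 [True, True, True, True]
60 -6 0.2 [True, True, True, True]
60 -6 0.25 [True, True, True, True]
60 -6 0.3 [True, True, True, True]
60 -6 0.35 [False, True, True, True]
60 -12 0.1 [True, True, True, True]
60 -12 0.15 [True, True, True, True]
60 -12 0.2 [True, True, True, True]
60 -12 0.25 [True, True, True, True]
60 -12 0.3 [True, True, True, True]
60 -12 0.35 [False, True, True, True]
10 -6 0.1 [True, True, True, True]
10 -6 0.15 [True, True, True, True]
10 -6 0.2 [True, True, True, True]
10 -6 0.25 [True, True, True, True]
10 -6 0.3 [True, True, True, True]
10 -6 0.35 [False, True, True, True]
10 -12 0.1 [True, True, True, True]
10 -12 0.15 [True, True, True, True]
10 -12 0.2 [True, True, True, True]
10 -12 0.25 [True, True, True, True]
10 -12 0.3 [True, True, True, True]
10 -12 0.35 [False, True, True, True]
True [-14.93961742 -32.84044044  38.70502539] [-0.9103245  -1.19977483  0.28045695] 7.7417
```

Run:
```python
from workcell import *
from h import *
movel(rest(-12,-70,45),0.15)
movel(rest(0,-80,140),0.15)
reach(rest(85,-40,140),ori(.3))
movel(rest(78,-2,60),0.12)
movel(rest(78,-2,41.5),0.06)
print(torest(state()['position']),state()['force'])
snap('top','t5')
c=movel(rest(34,-2,41.5),0.04,contact_N=15)
print(c,torest(state()['position']),state()['force'],state()['time_s'])
snap('top','t6');snap('scene','s6');snap('wrist','w6')
a=cv2.imread('pics/t5.png')[170:270,180:310];b=cv2.imread('pics/t6.png')[170:270,180:310];c=cv2.imread('pics/s6.png')[170:270,200:330]
f=lambda i:cv2.resize(i,(390,300),interpolation=cv2.INTER_CUBIC)
d=cv2.resize(cv2.imread('pics/w6.png'),(390,292))
W=np.zeros((600,780,3),np.uint8);W[:300,:390]=f(a);W[:300,390:]=f(b);W[300:,:390]=f(c);W[300:592,390:]=d
cv2.imwrite('pics/c6.png',W)
```

```text
[77.64329395 -2.4382928  40.87152021] [-0.4439381   0.50637661 -0.56532993]
False [33.87966379 -1.93648719 41.53349069] [ 0.38307282 -0.73927777  0.41911616] 12.1333
```

View pics/c6.png

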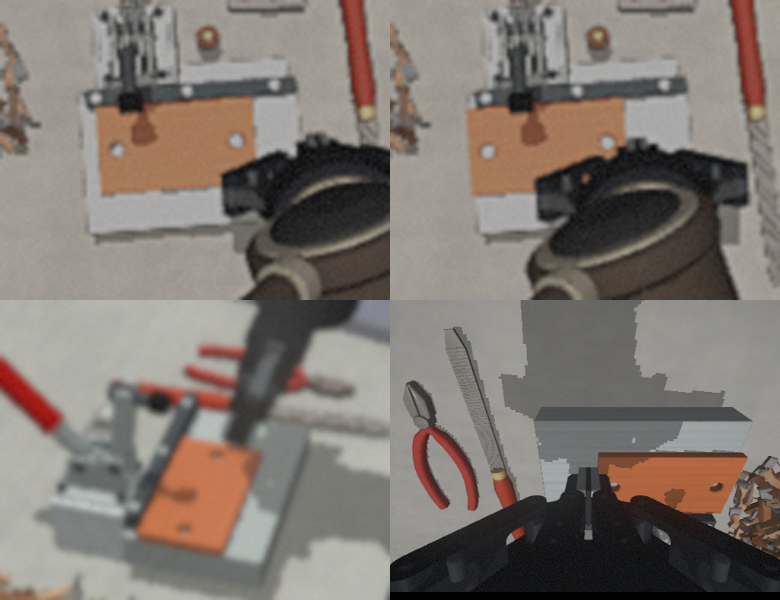

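The plate slides along the fence under the finger, and its left end is now roughly level with the ledge end (w6 px ~ (980/…) right side). I'll measure it in w6.

```bash
cat >> h.py <<'E'
def plate(tag,show=True):
    m,im,g,hsv=meas_w(tag)
    k=((hsv[...,0]>5)&(hsv[...,0]<20)&(hsv[...,1]>110)).astype(np.uint8)
    v,u=np.nonzero(k); W=np.array([torest(onz(m,a,b,.042)) for a,b in zip(u,v)])
    s=(W[:,1]>-35)&(W[:,1]<32)&(W[:,0]>-125)&(W[:,0]<60); q=np.zeros_like(k); q[v[s],u[s]]=1
    q=cv2.morphologyEx(q,cv2.MORPH_OPEN,np.ones((3,3),np.uint8))
    c=max(cv2.findContours(q,0,1)[0],key=cv2.contourArea)[:,0]
    C=np.array([torest(onz(m,a,b,.042))[:2] for a,b in c]); return C,c
E
python3 - <<'E'
from h import *
for tag in ('w6',):
    C,c=plate(tag)
    print(C.min(0),C.max(0))
    for y in range(-24,34,4):
        s=abs(C[:,1]-y)<2
        if s.any(): print(y,C[s,0].min().round(1), end=' | ')
    print()
    for x in range(-70,0,8):
        s=abs(C[:,0]-x)<3
        if s.any(): print(x,C[s,1].min().round(1),C[s,1].max().round(1), end=' | ')
m=dict(np.load('pics/w6.npz'))
im=m['im'].copy()
for P in (rest(-70,34,36),rest(-70,-46,36),rest(70,-46,36),rest(-70,-46,0)): 
    u,v=proj(m,P); print(u,v); cv2.circle(im,(int(u),int(v)),3,(255,0,0),1)
cv2.imwrite('pics/w6z.png',cv2.resize(im[110:320,300:512,::-1],None,fx=2.8,fy=2.8))
E
```

```text
[-71.52412369 -25.90139037] [28.37363446 31.68166414]
-24 -70.9 | -20 -71.4 | -16 -71.4 | -12 -71.3 | -8 -71.3 | -4 -71.5 | 0 -71.5 | 4 -71.5 | 8 -71.4 | 12 -71.4 | 16 -71.4 | 20 -71.3 | 24 -71.3 | 28 -71.3 | 32 -71.2 | 
-70 -24.0 31.7 | -62 -25.8 31.7 | -54 -25.8 31.7 | -46 -25.8 31.7 | -38 -25.8 31.6 | -30 -25.8 28.0 | -22 -25.9 22.8 | -14 -25.9 17.7 | -6 -25.9 13.6 | 425.8946062566466 272.8336328606356
477.89729278961084 159.54439582057307
187.62041919695082 159.7621445803116
438.08932876348456 131.98125635066054
```

View pics/w6z.png

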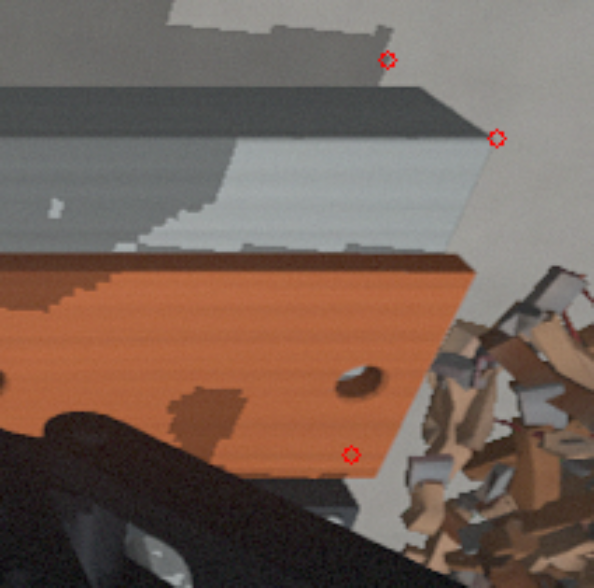

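Run:
```python
from workcell import *
from h import *
movel(rest(39,-2,41.5),0.08)
movel(rest(39,-9,41.5),0.08)
c=movel(rest(12.5,-9,41.5),0.035,contact_N=12)
print(c,torest(state()['position']),state()['force'],state()['time_s'])
snap('wrist','w7');snap('top','t7')
C,c=plate('w7')
for y in range(-24,34,4):
    s=abs(C[:,1]-y)<2
    if s.any(): print(y,C[s,0].min().round(1), end=' | ')
m=dict(np.load('pics/w7.npz')); im=m['im']
a=cv2.resize(im[110:320,300:512,::-1],None,fx=2.3,fy=2.3); b=cv2.resize(cv2.imread('pics/t7.png')[180:260,190:290],None,fx=3,fy=3,interpolation=cv2.INTER_CUBIC)
W=np.zeros((500,800,3),np.uint8);W[:a.shape[0],:a.shape[1]]=a;W[:240,490:790]=b;cv2.imwrite('pics/c7.png',W)
```

```text
False [12.28082567 -8.89618166 41.57962927] [ 0.33633352 -1.20940893  0.60384642] 13.6917
-24 -92.1 | -20 -92.9 | -16 -93.1 | -12 -93.3 | -8 -93.0 | -4 -95.8 | 0 -98.3 | 4 -95.5 | 8 -92.6 | 12 -92.8 | 16 -92.8 | 20 -92.8 | 24 -92.8 | 28 -93.0 | 32 -92.7 |
```

View pics/c7.png

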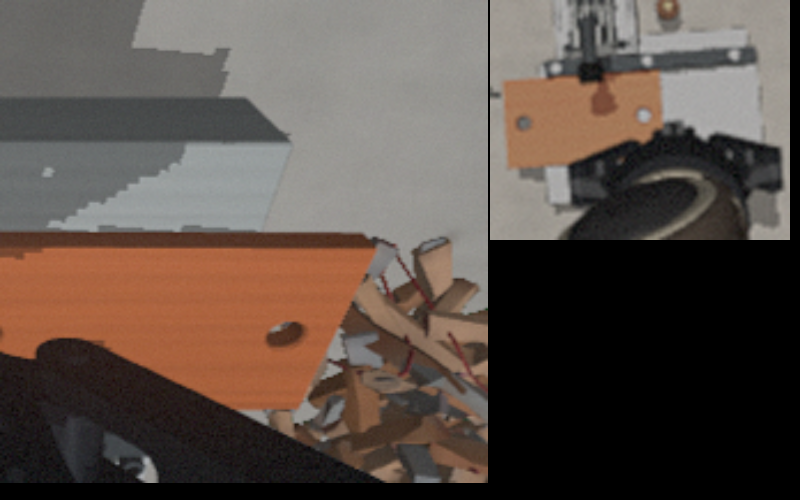

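Run:
```python
from h import *
for tag,u0 in (('w6',455),('w7',405)):
    m,im,g,hsv=meas_w(tag)
    out=[]
    for v in range(164,206,3):
        if tag=='w6' and v>196: break
        u_=[proj(m,rest(x,0,36))[0] for x in (0,)]
        # search near predicted edge
        best=None
        ys=np.linspace(-46,-20,60); pr=np.array([proj(m,rest(-70,y,36)) for y in ys]); up=np.interp(v,pr[:,1],pr[:,0])
        seg=im[v,int(up)-10:int(up)+8].astype(float); b=seg[:,2]-seg[:,0]  # blueish ledge vs warm bench
        s=g[v,int(up)-10:int(up)+8]
        comb=s+2*b; dd=comb[2:]-comb[:-2]; i=np.argmin(dd); out.append((round(torest(onz(m,int(up)-10+i+1,v,.036))[0],2),round(torest(onz(m,int(up)-10+i+1,v,.036))[1],1)))
    print(tag,out)
```

```text
w6 [(np.float64(-69.1), np.float64(-43.6)), (np.float64(-69.28), np.float64(-41.9)), (np.float64(-68.96), np.float64(-40.3)), (np.float64(-69.15), np.float64(-38.6)), (np.float64(-68.83), np.float64(-36.8)), (np.float64(-69.01), np.float64(-35.1)), (np.float64(-69.19), np.float64(-33.3)), (np.float64(-68.87), np.float64(-31.5)), (np.float64(-69.06), np.float64(-29.7)), (np.float64(-69.25), np.float64(-27.9)), (np.float64(-68.92), np.float64(-26.0))]
w7 [(np.float64(-65.52), np.float64(-50.5)), (np.float64(-67.5), np.float64(-48.9)), (np.float64(-66.54), np.float64(-47.2)), (np.float64(-69.05), np.float64(-45.5)), (np.float64(-69.09), np.float64(-43.8)), (np.float64(-69.13), np.float64(-42.0)), (np.float64(-69.17), np.float64(-40.3)), (np.float64(-69.21), np.float64(-38.5)), (np.float64(-68.74), np.float64(-36.7)), (np.float64(-68.78), np.float64(-34.8)), (np.float64(-68.82), np.float64(-33.0)), (np.float64(-68.86), np.float64(-31.1)), (np.float64(-68.9), np.float64(-29.2)), (np.float64(-68.94), np.float64(-27.2))]
```

Run:
```python
from workcell import *
from h import *
c=movel(rest(11.6,-9,41.5),0.02,contact_N=12)
print(c,torest(state()['position']))
movel(rest(40,-15,42.5),0.12)
movel(rest(40,-50,100),0.15)
movel(rest(-20,-80,100),0.2)
reach(rest(-38,-75,70),ori())
movel(rest(-38,-70,40),0.1)
c=movel(rest(-38,-25,40),0.025,contact_N=8)
print(c,torest(state()['position']),state()['force'],state()['time_s'])
movel(rest(-38,-70,42),0.12)
movel(rest(-38,-80,140),0.2)
reach(rest(-30,12,215),ori())
snap('wrist','w8')
print(state()['time_s'])
C,c=plate('w8')
print(C.min(0),C.max(0))
for y in range(-24,34,4):
    s=abs(C[:,1]-y)<2
    if s.any(): print(y,C[s,0].min().round(1),C[s,0].max().round(1), end=' | ')
print()
for x in range(-94,10,10):
        s=abs(C[:,0]-x)<2
        if s.any(): print(x,C[s,1].min().round(1),C[s,1].max().round(1), end=' | ')
m=dict(np.load('pics/w8.npz')); im=m['im']
cv2.imwrite('pics/w8z.png',cv2.resize(im[100:300,150:400,::-1],None,fx=3,fy=3,interpolation=cv2.INTER_CUBIC))
```

```text
False [11.7815047  -8.96903625 41.50936591]
True [-37.96463874 -31.77703689  39.78218366] [-1.88987487 -1.11941528  4.84650059] 17.9667
19.675
[-93.07860754 -22.21188989] [ 5.82647417 31.59996608]
-24 -92.2 4.9 | -20 -92.4 5.0 | -16 -92.6 5.1 | -12 -92.8 5.2 | -8 -93.0 5.3 | -4 -93.1 5.4 | 0 -92.3 5.5 | 4 -92.5 5.7 | 8 -92.7 5.8 | 12 -92.9 5.8 | 16 -92.0 4.9 | 20 -92.2 4.9 | 24 -92.4 5.1 | 28 -92.6 5.2 | 32 -92.7 5.2 | 
-94 -22.2 31.6 | -84 -22.2 31.6 | -74 -22.2 31.6 | -64 -22.2 31.6 | -54 -22.2 31.6 | -44 -22.2 31.6 | -34 -22.2 31.6 | -24 -22.2 31.6 | -14 -22.2 31.6 | -4 -22.2 31.6 | 6 -22.2 31.6 |
```

View pics/w8z.png

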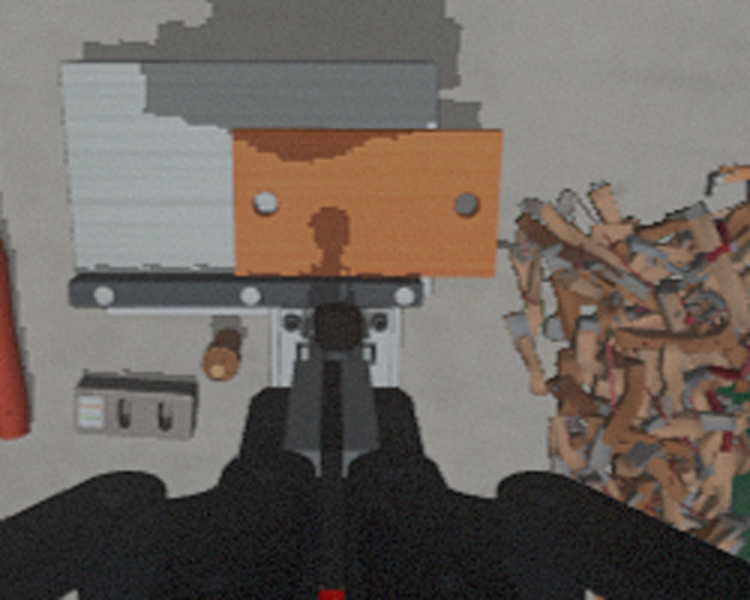

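Run:
```python
from h import *
m,im,g,hsv=meas_w('w8')
def edge(v,x,mm=5,z=36,y=None):
    pass
b=im.astype(float); comb=g+2*(b[...,2]-b[...,0])
comb=cv2.GaussianBlur(comb,(3,3),0)
L=[];R=[]
for v in range(123,142):
    s=comb[v,285:308]; i=np.argmin(s[2:]-s[:-2])+1; L.append((v,285+i)); 
    s=comb[v,160:185]; i=np.argmax(s[2:]-s[:-2])+1; R.append((v,160+i))
print(L[::3],R[::3])
print('L',[torest(onz(m,u,v,.036))[0].round(1) for v,u in L]); print('R',[torest(onz(m,u,v,.036))[0].round(1) for v,u in R])
# plate edges by saturation crossing subpixel
S=hsv[...,1].astype(float); out=[]
for v in range(150,188,4):
    row=S[v,300:330]; i=np.argmax(row<90); u=300+i-1+(row[i-1]-90)/(row[i-1]-row[i])
    row=S[v,215:240]; i=np.argmax(row>90); u2=215+i-1+(90-row[i-1])/(row[i]-row[i-1])
    out.append((torest(onz(m,u,v,.042))[0].round(2),torest(onz(m,u2,v,.042))[0].round(2)))
print(out)
for c in range(240,285,8): # gap plate->fence
    print(c,S[188:200,c].astype(int),g[188:200,c].astype(int))
```

```text
[(123, np.int64(295)), (126, np.int64(295)), (129, np.int64(295)), (132, np.int64(294)), (135, np.int64(295)), (138, np.int64(295)), (141, np.int64(295))] [(123, np.int64(170)), (126, np.int64(170)), (129, np.int64(170)), (132, np.int64(171)), (135, np.int64(171)), (138, np.int64(171)), (141, np.int64(171))]
L [np.float64(-69.1), np.float64(-69.1), np.float64(-69.1), np.float64(-69.2), np.float64(-69.2), np.float64(-69.2), np.float64(-69.3), np.float64(-68.2), np.float64(-68.2), np.float64(-68.3), np.float64(-69.4), np.float64(-69.5), np.float64(-69.5), np.float64(-69.5), np.float64(-69.6), np.float64(-69.6), np.float64(-69.6), np.float64(-69.7), np.float64(-69.7)]
R [np.float64(68.9), np.float64(68.9), np.float64(69.0), np.float64(69.1), np.float64(69.2), np.float64(69.3), np.float64(69.4), np.float64(69.5), np.float64(69.6), np.float64(68.5), np.float64(68.6), np.float64(68.7), np.float64(68.8), np.float64(68.9), np.float64(69.0), np.float64(69.1), np.float64(69.2), np.float64(69.3), np.float64(69.3)]
[(np.float64(-93.47), np.float64(5.92)), (np.float64(-93.49), np.float64(5.82)), 
[... 241 characters left out ...]
p.float64(-93.56), np.float64(6.2)), (np.float64(-93.19), np.float64(5.98))]
240 [144 143 143 133  29   0  23  21  24  24  16  29] [126 126 116  77  49  46  64  83  80  80  76  74]
248 [134 148 145 142  60  11  17  12  28  12  18  19] [128 120 123 116  44  46  69  82  78  78  81  76]
256 [141 150 138 146  44   5   4  13  18  19   4   4] [110  80  84  78  41  46  58  56  54  54  58  60]
264 [146 147 146 147  70   6  11  14  18  16  16  11] [101  89 130 119  50  43  67  85  81  78  78  70]
272 [147 143 153 142 101  12   4   9  22  18  16  21] [124 124 116  75  55  41  61  82  76  80  76  81]
280 [140 147 148 150  92  36   4  18  19  17  20  16] [125 121 120 117  56  39  61  80  79  73  71  77]
```

Run:
```python
from h import *
for t,(u,v) in (('w1',(292,280)),('w1',(292,305))):
    m=dict(np.load(f'pics/{t}.npz'))
    for z in (.10,.117,.13): print(t,u,v,z,torest(onz(m,u,v,z)).round(1))
m,im,g,hsv=meas_w('w1')
k=((hsv[...,0]<6)|(hsv[...,0]>172))&(hsv[...,1]>150)
k[:265]=0;k[:,:250]=0;k[:,330:]=0
for v in range(270,312,8):
    u=np.nonzero(k[v])[0]; print(v,u.min(),u.max()) if len(u) else None
from workcell import *
reach(rest(-32,122,215),ori()); snap('top','t9'); print(state()['time_s'])
```

```text
w1 292 280 0.1 [-30.5  97.  100. ]
w1 292 280 0.117 [-27.8  86.  117. ]
w1 292 280 0.13 [-25.7  77.5 130. ]
w1 292 305 0.1 [-32.7 125.4 100. ]
w1 292 305 0.117 [-29.8 112.4 117. ]
w1 292 305 0.13 [-27.6 102.4 130. ]
278 285 298
286 285 299
294 285 299
302 285 299
310 285 299
20.2417
```

Run:
```python
from workcell import *
from h import *
movel(rest(-31.5,122,135),0.12)
c=movel(rest(-31.5,122,69),0.03,contact_N=22)
s=state();print(c,torest(s['position']),s['force'],s['time_s'])
if torest(s['position'])[2]>76:
    print('stopped early')
snap('wrist','w10');snap('scene','s10')
a=cv2.imread('pics/w10.png');b=cv2.resize(cv2.imread('pics/s10.png')[170:270,190:320],(390,300),interpolation=cv2.INTER_CUBIC)
W=np.zeros((300,790,3),np.uint8);W[:,:400]=cv2.resize(a,(400,300));W[:,400:]=b;cv2.imwrite('pics/c10.png',W)
```

```text
False [-31.15401193 123.81825922  71.25611382] [ 1.72045975  2.05821677 12.95915626] 23.4083
```

View pics/c10.png

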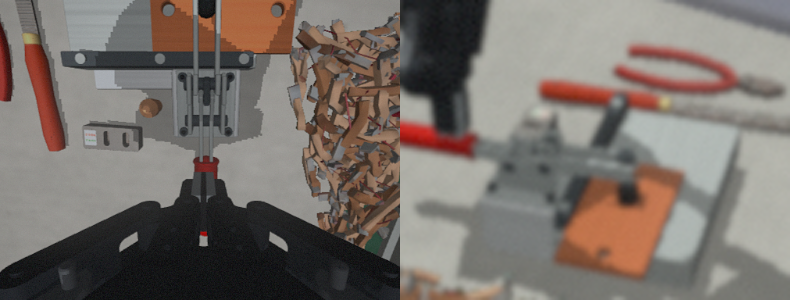

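The bar now lies level and the rubber tip is on the plate. I'll make one firmer confirming press, then retract and check.

Run:
```python
from workcell import *
from h import *
c=movel(rest(-31.5,123,66.5),0.03,contact_N=15)
s=state();print(c,torest(s['position']),s['force'],s['time_s'])
movel(rest(-31.5,123,150),0.12)
reach(rest(-30,12,215),ori())
hold(.3)
snap('wrist','w11'); print(state()['time_s'],state()['force'])
reach(rest(-30,-110,230),ori())
snap('scene','s11')
m,im,g,hsv=meas_w('w11')
b=im.astype(float); comb=cv2.GaussianBlur(g+2*(b[...,2]-b[...,0]),(3,3),0); S=hsv[...,1].astype(float)
print('L',np.mean([torest(onz(m,285+np.argmin(comb[v,287:308]-comb[v,285:306])+1,v,.036))[0] for v in range(123,140)]))
out=[]
for v in range(146,190,4):
    row=S[v,300:330]; i=np.argmax(row<90); u=300+i-1+(row[i-1]-90)/(row[i-1]-row[i])
    row=S[v,215:240]; i=np.argmax(row>90); u2=215+i-1+(90-row[i-1])/(row[i]-row[i-1])
    out.append((torest(onz(m,u,v,.042))[0].round(2),torest(onz(m,u2,v,.042))[0].round(2)))
print(out)
for c in range(235,290,8): print(c,S[188:197,c].astype(int))
a=cv2.resize(im[100:300,130:400,::-1],(480,356),interpolation=cv2.INTER_CUBIC);q=cv2.resize(cv2.imread('pics/s11.png')[170:270,190:320],(310,238),interpolation=cv2.INTER_CUBIC)
W=np.zeros((356,790,3),np.uint8);W[:,:480]=a;W[:238,480:]=q;cv2.imwrite('pics/c11.png',W)
```

```text
False [-31.10279489 123.95519909  71.01459292] [-5.32427724  2.67741758 25.78821345] 23.7583
25.525 [ 0.43822295 -0.27111509 -0.20235517]
L -69.38555789339371
[(np.float64(-93.28), np.float64(5.79)), (np.float64(-93.6), np.float64(6.02)), (np.float64(-93.19), np.float64(5.85)), (np.float64(-93.4), np.float64(5.99)), (np.float64(-81.08), np.float64(6.07)), (np.float64(-76.93), np.float64(6.12)), (np.float64(-93.43), np.float64(6.13)), (np.float64(-93.34), np.float64(5.95)), (np.float64(-93.93), np.float64(6.17)), (np.float64(-93.26), np.float64(6.27)), (np.float64(-93.14), np.float64(5.99))]
235 [139 134  17   9  30   5  14  12  14]
243 [138 137  13  24  13  30  15  22  26]
251 [139 142  48   0  14  18  18  21  13]
259 [146 141  61  11  21  17  16  25  17]
267 [80 69  4  0  3  3  3  3  6]
275 [152 133  45  11   7  13  18  24  29]
283 [147 152  40  16  11   7   5  12  15]
```

View pics/c11.png

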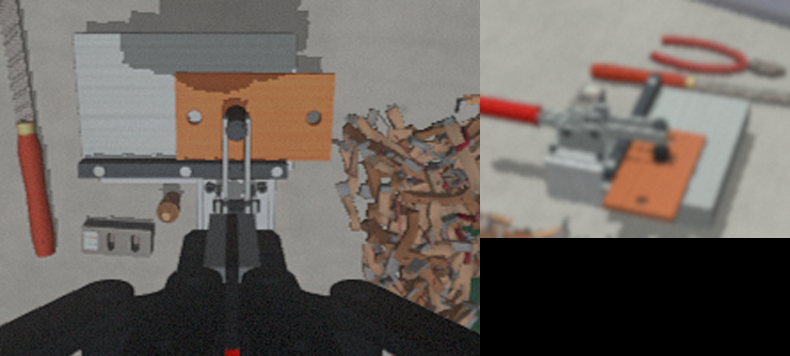

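Run:
```python
from workcell import *
print(state()['time_s'],state()['force']); close_job()
```

```text
26.1333 [ 0.48370624 -0.53669638  0.60981324]
the job is handed in; nothing more can be done
```

The plate is snug on the fence, stands out about 24 mm past the open end of the ledge, and is held under the shut clamp. I handed the job in at 26.1 s. With the shut fingertips I pushed the plate to the fence, slid it along by its right end and pushed it to the fence again, then pressed the red handle down to its stop.

**Last checks, taken with the arm clear of everything:**
- **Overhang:** about 24 mm against the 25 mm asked. The views ranged from 23.5 to 24.7 mm, and I left it rather than push again.
- **Fit on the fence:** the images show no visible gap, and the plate lies parallel to the fence. My frame put its fence-side edge at 31.6 mm instead of 34 mm; I put this down to camera calibration. The fingertip's contact position agreed with a snug fit.
- **Clamp:** the handle met its stop with the fingertip at 71 mm (72 mm expected), and 26 N more did not move it. The bar stayed down after I let go, with the rubber tip on the plate, and the plate did not shift measurably when the clamp closed.
- **Other items:** I never went near the file, cutters, gauge block or spare tip, and they look unmoved by eye; I did not measure them.

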